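# Fuse a test box and snap its fuse cap home

## Robot

A 7-joint arm with a two-finger parallel gripper is mounted at the origin on the work surface. World frame = base frame: x ahead of the robot, y to its left, z up, the work surface at z = 0. Lengths are in mm, angles in rad, forces in N, time in s.
With the tool pointing down it reaches from about 400 to 900 mm from the base axis. Payload 5.5 kg.
Tool frame: the origin (TCP) lies where the fingers leave the gripper's body, on its centre line; the fingertips stand 73 mm ahead of it and the grasp point (between the pads) lies 54 mm ahead of it; y points along the fingers, x is the direction in which the jaws open and shut, and the axes are right-handed (so a half turn about y gives the same grasp; the last joint's range is limited). The gripper opens to 85 mm and grips with 20 to 120 N. Pads are 22 mm wide; open, the fingers measure 114 mm over their backs; the gripper's body (76 mm by 85 mm) begins 54 mm behind the grasp point. The pads swing forward as they close: fully open they stand 13 mm farther back than shut.
Start: joints at [0.263, 0.501, -0.427, 1.55, 0.221, 1.138, -0.21], TCP at [649.999, 0.035, 303.91] pointing down, gripper open.
Joint ranges: [-2.88, 2.88], [-0.31, 2.03], [-1.54, 1.56], [0.2, 2.42], [-1.41, 4.55], [0.19, 2.02], [-2.57, 2.57]. Speed limits (rad/s): [2.57, 2.57, 3.14, 3.14, 3.14, 3.14, 3.14].

## Interface

Orientations are given as a unit quaternion [x, y, z, w].
In Python, from plant import sensors, optics, ticket gives the robot as it stands. The module is installed in compiled form; this text tells all that it offers.
- The arm moves only by the tool drive_tool, never from a script. Its argument "rows" is a list that holds one entry, the list of rows, each a list of 5 numbers: the finger opening in m, from 0 to 0.0854, then the shift along the world's x, y, z in m, then the turn about the world's z in degrees. A call has exactly 5 rows; each row shifts and turns the commanded pose from where the row before left it; what a row does not reach is not made up. A row lasts 1/8 s, in which the tool goes at most 62.5 mm and 10.7 degrees, less where a joint would pass 70% of its speed; a pose out of reach is approached as far as the arm can. A call is refused whole if a number of a shift passes 0.0625 or a number of a turn 10.7, either way. A call with a gripper value outside its range is refused whole. The fingers move at their own pace and stop on an object; "grip_force" is the grip in N (left out, the last holds). Time passes only in rows, so rows that do not move let the fingers close, or fill a call up. It gives the time, the measured TCP pose, the force and the opening at its end, in the units of the state.
- sensors.get_obs(): the state, without advancing time (a new reading comes with each control period).
- optics.capture(name): name is "scene" or "side" or "wrist"; returns a dict with "img" (420x560x3 uint8, blue, green, red), "range_z" (420x560 float32, mm along the optical axis (not along the pixel's ray), 0 where there is no reading), "fx", "fy", "cx", "cy" (pixels), "dist_coeffs" ([k1, k2, p1, p2, k3] as OpenCV has them; the pictures are not rectified), "xyz" and "attitude" of the camera in the world; the wrist camera has in their place "mount" (4x4, takes a point from camera to tool coordinates, whose origin is the TCP and whose axes are the tool frame's). Camera axes: x right, y down, z forward; pixel columns grow to the right and rows downward; lengths in mm; the calibration is good to about 2 mm. A picture is of the moment at which its call begins: read the wrist's pose just before it.
- ticket.sign_off(): hands the job in, once; it reports no verdict.
The state is a dict: "t": time; "q": joint angles; "joint_vel": joint speeds; "effort": joint torques, N m; "eef_pos": TCP position; "tcp_rot": TCP orientation; "ft_force": force on the tool from outside, world axes, zero at the start; "ft_torque": the same for the moment, N m; "width": opening from 0.0 (shut) to 1.0 (fully open).
Only numpy, scipy, OpenCV 4.12 (cv2) and the standard library are available. Lean on these libraries where they do the work, as an engineer would, in place of code of your own. Each camera call takes 0.05 s, during which the arm holds its last target. There are 200 camera calls.

## Task

One of the two black test boxes stands with its fuse holder open. Take the thick fuse out of the tray and stand it upright in the open holder, right down to the bottom; then press the holder's loose cap down over it until it clicks, and keep pressing after the click so that the cap sits fully home on its collar. Finish while still holding the cap and pressing it down firmly, and leave the thin fuses, the card bin and the other loose things where they are.

Things in the scene. Friction and masses are not known exactly. Their poses are not given: they have to be found in the camera images.
- box_open: the black test box whose fuse holder is open: 190 mm long (own x), 110 mm wide, lid 70 mm above the bench, fixed. Origin: centre of its underside; its front (own -x) faces the robot. The rear half of the lid carries a small computer board, up to 28 mm above the lid. The fuse holder is on the front half, 52 mm ahead of the origin, mid-width.
- box_open_collar (a point): centre of the holder's black collar (52 mm across) at its top face, 75 mm above the bench, on which the cap's lower edge rests when home. A grey round neck 31 mm across rises 20 mm from it to the mouth; four round spring nibs stand 3.5 mm out of the neck's side, 10.5 mm above the collar.
- box_open_mouth (a point): centre of the open holder's mouth, at the top of the neck, 95 mm above the bench; z up, x as the box's x. The bore is 16 mm across and 31 mm deep, its mouth a funnel, 22 mm wide at the top and 4 mm deep. A 51 mm fuse standing on the bottom sticks out 20 mm above the mouth (its centre 5.5 mm below the mouth).
- fuse_center (a point): centre of the thick fuse: a cylinder 14 mm across and 51 mm long, white ceramic with a steel ferrule at each end, about 20 g, standing upright and loose on the tray's floor (3 mm above the bench); z along its axis. Both ends are alike.
- cap_center (a point): the holder's cap, loose, standing mouth down on the bench: grey plastic, about 45 g, 50 mm high; a skirt 46 mm across and 26 mm high, above it a hexagonal grip 28 mm across flats and 24 mm high with a flat top. This point is on its axis, 25 mm above its lower edge; z up, x towards the middle of a flat. Fully home it is 5 mm above the holder's mouth (25 mm above the collar).
- cap: the same cap; origin at the centre of its lower edge, z up. Inside, a 34 mm lip (lead-in 39 mm at the edge) passes the neck with 1.5 mm play and snaps over the nibs: resistance begins 11 mm above home, peaks at 8 to 15 N about 8 mm above home, and drops away (click) by 4 mm above home. The hollow takes the fuse's end with room to spare.
- tray: low grey tray with upright fuses (fixed to the bench), 80 mm (own x) by 134 mm (own y), rim 16 mm high, walls and floor 3 mm; origin: centre of its underside. Three fuses stand in a row along its y, about 42 mm apart.
- thin1_center (a point): centre of a thin fuse, 10.4 mm in diameter and 38 mm long, upright in the tray; not to be used
- thin2_center (a point): centre of the other thin fuse, 10.4 mm in diameter and 38 mm long, upright in the tray; not to be used
- box_shut: the other black test box (fixed), same size and layout as the open one, its fuse cap already on (top of that cap 125 mm above the bench); origin: centre of its underside
- card_bin: black open bin with memory cards, 115 x 85 x 45 mm, loose; origin: centre of its underside
- usb_stick: memory stick lying on the bench, 56 x 18 x 9 mm; origin: under it, near its middle
- meter: hand multimeter lying on the bench, 160 x 78 x 42 mm; origin: centre of its underside
- driver: screwdriver lying on the bench, 160 mm long; origin under its middle

How it is judged:
By the outcome, as a careful person would: the job done as asked, in the order asked, and still so for the second after the job is handed in, while the arm keeps its last pose, push and grip.
It also fails if it takes over 66 s, if anything falls off the work surface, if the arm or the gripper's body presses on something with over 40 N, if the wrist force passes 120 N, or if a joint passes its speed limit or range.

## Working session

There is one attempt and no reset: what is moved stays moved. The work goes in short steps, Python scripts to look and compute and a tool call to move; the robot and the scene stay as the last step left them, time stands still between calls to the robot, and variables do not carry over. Pictures are saved under pics/ and viewed, about 8 in all and at most 12, crops included, and the job is handed in when it is done.

Besides the shell and the picture viewer there is one more tool, called after "Emit:" as a command line: name --argument value ..., lists and objects as JSON in quotes. drive_tool: Moves the arm, as the interface text tells. Its arguments: {"type":"object","properties":{"rows":{"type":"array"},"grip_force":{"type":"number"}},"required":["rows"]}

```bash
mkdir -p pics; cat > h.py <<'E'
import numpy as np, cv2
from scipy.spatial.transform import Rotation as R
from plant import sensors, optics, ticket
def cap(name):
    o=sensors.get_obs(); c=optics.capture(name)
    if name=='wrist':
        T=np.eye(4);T[:3,:3]=R.from_quat(o['tcp_rot']).as_matrix();T[:3,3]=o['eef_pos'];c['T']=T@np.array(c['mount'])
    else:
        T=np.eye(4);a=np.array(c['attitude']);T[:3,:3]=a if a.shape==(3,3) else R.from_quat(a).as_matrix();T[:3,3]=c['xyz'];c['T']=T
    c['K']=np.array([[c['fx'],0,c['cx']],[0,c['fy'],c['cy']],[0,0,1]]);return c
def rays(c,uv):
    p=cv2.undistortPoints(np.array(uv,float).reshape(-1,1,2),c['K'],np.array(c['dist_coeffs']))[:,0]
    return np.c_[p,np.ones(len(p))]@c['T'][:3,:3].T
def onz(c,uv,z):
    d=rays(c,uv);o=c['T'][:3,3];return o+d*((z-o[2])/d[:,2])[:,None]
def cloud(c):
    v,u=np.mgrid[:420,:560];d=rays(c,np.c_[u.ravel(),v.ravel()])
    P=c['T'][:3,3]+d*c['range_z'].ravel()[:,None];P[c['range_z'].ravel()==0]=np.nan;return P.reshape(420,560,3)
E
python3 - <<'E'
from h import *
ims=[]
for n in ['scene','side','wrist']:
    c=cap(n);np.save(f'pics/{n}0.npy',c,allow_pickle=True);cv2.imwrite(f'pics/{n}0.png',c['img']);print(n,c['T'].round(2).tolist(),c['fx'],(c['range_z']>0).mean())
print(sensors.get_obs())
E
```

```text
scene [[0.64, 0.45, -0.62, 1229.73], [0.77, -0.36, 0.53, -533.84], [0.01, -0.82, -0.58, 701.48], [0.0, 0.0, 0.0, 1.0]] 445.80634620743956 0.9902848639455782
side [[-0.98, -0.13, 0.13, 465.1], [-0.18, 0.7, -0.69, 671.24], [0.0, -0.7, -0.71, 789.92], [0.0, 0.0, 0.0, 1.0]] 390.11155127291784 0.9959353741496598
wrist [[1.0, 0.0, -0.0, 650.6], [0.0, -0.96, -0.29, 74.11], [-0.0, 0.29, -0.96, 372.63], [0.0, 0.0, 0.0, 1.0]] 312.80320867461984 0.9961692176870748
{'t': 0.15, 'q': array([ 0.26318532,  0.5016811 , -0.42684548,  1.55116874,  0.22080894,
        1.13832052, -0.21028803]), 'joint_vel': array([ 0.00075115, -0.00130567, -0.00205959, -0.00522914, -0.00076927,
       -0.00025173, -0.0001066 ]), 'effort': array([-7.84630305e-03, -5.70037007e+01, -5.82563952e+00, -2.81283009e+01,
        1.07005105e-02,  7.80367671e-03, -3.10690336e-05]), 'eef_pos': array([ 6.49586272e+02, -2.06538704e-02,  3.03085651e+02]), 'tcp_rot': array([-7.07082669e-01,  5.11625431e-04,  5.65978339e-04,  7.07130481e-01]), 'ft_force': array([-0.43432692, -0.6539647 ,  0.02357157]), 'ft_torque': array([-0.00776417, -0.01533142, -0.07779823]), 'width': 0.9965235208218599}
```

View pics/scene0.png

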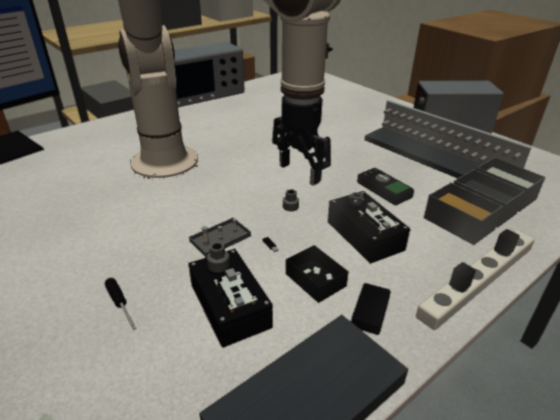

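View pics/wrist0.png

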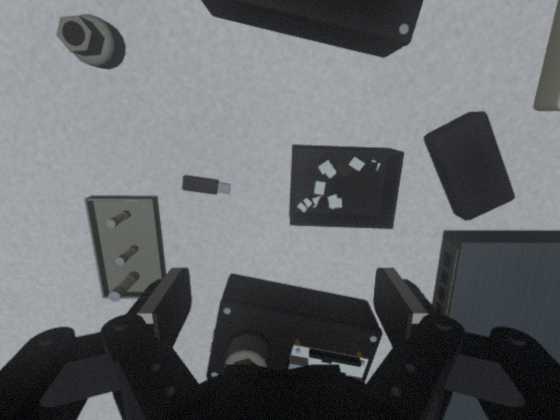

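The scene view shows the tray at (220,235), the loose cap at (290,200), a box whose holder is at (218,255) and a box at (368,220). In the wrist view the tray fuses are at (112,222), (120,260) and (115,293, thick), and the cap is at (80,36). Next I measure heights from the depth data and look at the side view.

```bash
python3 - <<'E'
from h import *
for n in ['scene','side','wrist']:
    c=np.load(f'pics/{n}0.npy',allow_pickle=True).item();P=cloud(c)
    Z=P[...,2]; reg=(P[...,0]>350)&(P[...,0]<950)&(abs(P[...,1])<450)
    print(n,'bench z',np.nanmedian(Z[reg&(abs(Z)<15)]))
    for lo,hi in [(8,19),(30,60),(64,80),(84,135)]:
        m=(reg&(Z>lo)&(Z<hi)).astype(np.uint8)
        k,l,s,ce=cv2.connectedComponentsWithStats(m)
        for i in range(1,k):
            if s[i,4]>25:
                q=P[l==i];print(lo,hi,s[i,4],'pix',ce[i].round(),'mean',q.mean(0).round(),'min',q.min(0).round(),'max',q.max(0).round())
    if n=='side':cv2.imwrite('pics/side1.png',cv2.resize(c['img'][120:400,100:500],(800,560),interpolation=3))
E
```

```text
scene bench z 0.5639734755812924
8 19 186 pix [384. 194.] mean [590. 385.  13.] min [489. 369.   8.] max [649. 449.  19.]
8 19 56 pix [290. 206.] mean [471. 134.  14.] min [444. 122.   8.] max [483. 158.  19.]
8 19 239 pix [453. 228.] mean [811. 394.  13.] min [721. 385.   8.] max [876. 450.  19.]
8 19 83 pix [220. 224.] mean [417. -58.  13.] min [414. -99.   8.] max [423. -17.  18.]
8 19 278 pix [365. 246.] mean [713. 165.  14.] min [576. 134.   8.] max [782. 241.  19.]
8 19 135 pix [239. 234.] mean [484. -46.  13.] min [435. -98.   8.] max [497. -17.  18.]
8 19 107 pix [197. 242.] mean [ 446. -143.   14.] min [ 414. -153.    8.] max [ 496. -115.   19.]
8 19 77 pix [269. 242.] mean [553.  -5.  10.] min [530. -15.   8.] max [584.   7.  12.]
8 19 337 pix [316. 268.] mean [696.  18.  12.] min [659. -14.   8.] max [749.  42.  19.]
8 19 211 pix [314. 287.] mean [740. -27.  14.] min [655. -46.   8.] max [775.  38.  19.]
8 19 134 pix [126. 312.] mean [ 551. -373.   15.] min [ 517. -382.    8.] max [ 602. -359.   19.]
8 19 249 pix [238. 332.] mean [ 737. -226.   13.] min [ 621. -268.    8.]
[... 8354 characters left out ...]
120.   60.]
30 60 865 pix [464. 408.] mean [ 892. -297.   46.] min [ 867. -318.   44.] max [ 926. -269.   48.]
64 80 4765 pix [350.  15.] mean [708. 156.  69.] min [598. 134.  64.] max [767. 168.  72.]
64 80 6829 pix [286. 335.] mean [ 655. -165.   70.] min [ 559. -234.   64.] max [ 765. -120.   80.]
84 135 863 pix [247. 354.] mean [ 613. -167.   97.] min [ 590. -184.   84.] max [ 634. -159.  111.]
84 135 26 pix [298. 351.] mean [ 668. -173.   85.] min [ 665. -177.   84.] max [ 670. -171.   87.]
84 135 501 pix [335. 358.] mean [ 709. -179.   89.] min [ 678. -196.   84.] max [ 744. -171.   93.]
84 135 225 pix [297. 362.] mean [ 667. -183.   91.] min [ 656. -192.   84.] max [ 682. -179.   98.]
```

View pics/side1.png

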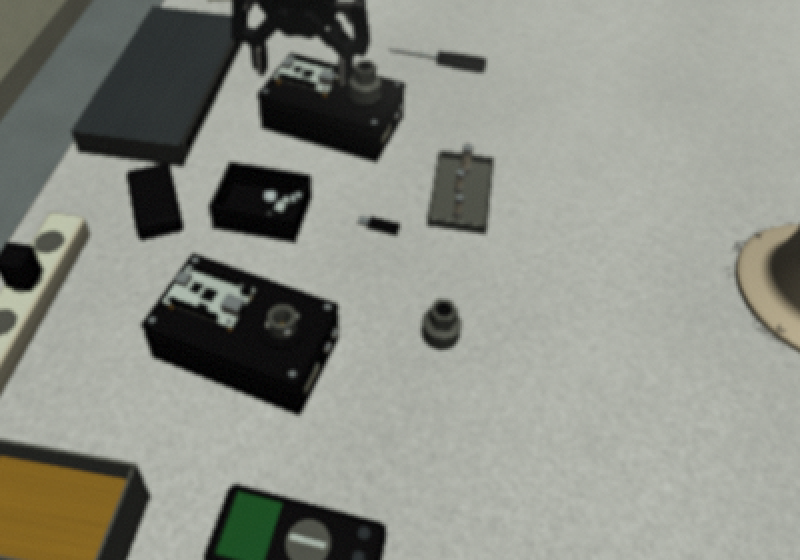

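The side view shows the open holder at (283,318), in the box at y≈+215, and the loose cap at (441,325). The shut box is at the top. The depth clouds agree: thick fuse ≈ (457,-125), cap ≈ (461,146), mouth ≈ (627,218). I'll move over the fuse for a closer look.

Emit:
drive_tool --rows '[[[0.0854,-0.0385,-0.025,-0.015,0],[0.0854,-0.0385,-0.025,-0.015,0],[0.0854,-0.0385,-0.025,-0.015,0],[0.0854,-0.0385,-0.025,-0.015,0],[0.0854,-0.0385,-0.025,-0.015,0]]]' --grip_force 30

```text
t: 0.78
eef_pos: [456.0, -125.7, 228.4]
tcp_rot: [0.707, -0.0, -0.0, -0.707]
ft_force: [-0.6, -0.1, -0.6]
width: 0.999
```

```bash
python3 - <<'E'
from h import *
c=cap('wrist');cv2.imwrite('pics/w1.png',c['img']);P=cloud(c);Z=P[...,2]
print(sensors.get_obs()['eef_pos'])
m=((Z>46)&(Z<62)&(abs(P[...,0]-457)<30)&(abs(P[...,1]+125)<30)).astype(np.uint8)
k,l,s,ce=cv2.connectedComponentsWithStats(m)
for i in range(1,k):
    if s[i,4]>20:
        q=P[l==i];t=q[q[:,2]>np.percentile(q[:,2],90)-2];(u,v),r=cv2.minEnclosingCircle(np.argwhere(l==i)[:,::-1].astype(np.float32))
        print(s[i],np.median(t,0),t.min(0),t.max(0),onz(c,[ce[i]],54))
E
```

```text
[ 449.14120536 -129.15172789  225.6081503 ]
[273 200  17  19 247] [ 456.333181   -123.95559682   53.52568219] [ 449.7949447  -130.93529741   52.40963885] [ 462.85748247 -117.19711661   55.43480495] [[ 456.25429214 -123.09027083   54.        ]]
```

View pics/w1.png

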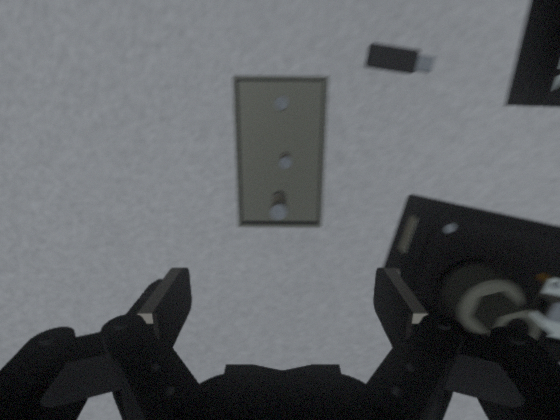

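The thick fuse shows at (279,212), 53.5 mm high, at (456.4,-124). That matches the first measurement, so I descend.

Emit:
drive_tool --rows '[[[0.0854,-0.001,0.001,-0.0,0],[0.0854,0,0,-0.04,0],[0.0854,0,0,-0.04,0],[0.0854,0,0,-0.03,0],[0.0854,0,0,0,0]]]'

```text
t: 1.45
eef_pos: [456.2, -122.6, 117.4]
tcp_rot: [-0.706, 0.001, 0.002, 0.708]
ft_force: [-0.0, 0.4, 0.5]
width: 1.0
```

```bash
python3 - <<'E'
from h import *
c=cap('wrist');cv2.imwrite('pics/w2.png',c['img']);P=cloud(c);Z=P[...,2]
m=((Z>46)&(Z<62)&(abs(P[...,0]-457)<25)&(abs(P[...,1]+125)<25))
q=P[m];print(len(q),np.median(q,0),q.min(0),q.max(0));o=sensors.get_obs();print(o['eef_pos'],o['tcp_rot'])
E
```

```text
746 [ 456.11047197 -122.64904374   53.35274008] [ 449.1177624  -131.48385615   46.01288236] [ 462.99342736 -117.02563792   55.35817832]
[ 457.0942246  -122.92568658  118.67880138] [-7.06690329e-01 -2.25635804e-04  8.70811155e-04  7.07522417e-01]
```

Emit:
drive_tool --rows '[[[0.0854,0,-0.001,-0.021,0],[0.0,0,0,0,0],[0.0,0,0,0,0],[0.0,0,0,0,0],[0.0,0,0,0,0]]]' --grip_force 40

```text
t: 2.12
eef_pos: [456.9, -125.1, 98.6]
tcp_rot: [0.707, 0.0, 0.0, -0.707]
ft_force: [-1.4, 0.6, 9.7]
width: 0.148
```

Emit:
drive_tool --rows '[[[0.0,0,0,0,0],[0.0,0,0,0,0],[0.0,0,0,0,0],[0.0,0,0,0.01,0],[0.0,0,0,0.02,0]]]'

```text
t: 2.75
eef_pos: [455.8, -124.7, 128.0]
tcp_rot: [-0.707, 0.001, 0.001, 0.707]
ft_force: [0.2, -0.2, -0.5]
width: 0.145
```

Emit:
drive_tool --rows '[[[0.0,0,0,0.05,0],[0.0,0,0.01,0.05,0],[0.0,0.02,0.042,0.012,0],[0.0,0.025,0.05,0,0],[0.0,0.025,0.05,0,0]]]'

```text
t: 3.38
eef_pos: [527.1, 28.0, 241.0]
tcp_rot: [0.707, 0.0, 0.001, -0.707]
ft_force: [1.1, 0.1, 0.2]
width: 0.147
```

Emit:
drive_tool --rows '[[[0.0,0.025,0.05,0,0],[0.0,0.025,0.05,0,0],[0.0,0.025,0.05,0,0],[0.0,0.025,0.04,0,0],[0.0,0.0,0.0,0,0]]]'

```text
t: 4.0
eef_pos: [626.4, 222.2, 240.1]
tcp_rot: [-0.706, -0.002, 0.002, 0.708]
ft_force: [0.2, -0.4, -1.0]
width: 0.146
```

```bash
cat > mouth.py <<'E'
from h import *
import sys
c=cap('wrist');cv2.imwrite(sys.argv[1],c['img']);P=cloud(c);Z=P[...,2]
o=sensors.get_obs();print(o['eef_pos'],o['width'])
near=(abs(P[...,0]-627)<40)&(abs(P[...,1]-218)<40)
m=near&(Z>88)&(Z<100);q=P[m];print('neck',len(q),np.median(q,0),q.min(0),q.max(0))
(u,v),r=cv2.minEnclosingCircle(q[:,:2].astype(np.float32));print('circle',u,v,r)
m=near&(Z>72.5)&(Z<82);q=P[m]
if len(q): (u,v),r=cv2.minEnclosingCircle(q[:,:2].astype(np.float32));print('collar',len(q),u,v,r)
x,y,z=o['eef_pos'];m=(abs(P[...,0]-x)<12)&(abs(P[...,1]-y)<12)&(Z<z-60)&(Z>z-110);q=P[m]
if len(q):print('fuse',len(q),np.median(q,0),q.min(0),q.max(0))
L=P[(abs(Z-70)<3)&(P[...,1]>120)&(P[...,1]<300)&(P[...,0]<790)]
print('lid',cv2.minAreaRect(L[:,:2].astype(np.float32)))
E
python3 mouth.py pics/w3.png
```

```text
[625.99080322 219.27588293 239.73980734] 0.15189231735223085
neck 984 [629.60805889 221.71729248  93.84822257] [614.14686016 203.49418209  88.08332396] [644.48306598 234.41348666  96.28546631]
circle 629.2254638671875 218.8149871826172 17.82420539855957
collar 1626 629.3837890625 218.51194763183594 26.073625564575195
fuse 763 [627.42281416 228.59458645 164.21998607] [620.74112507 222.07347111 144.22506586] [634.7142583  230.75302267 179.67029021]
lid ((680.1300048828125, 208.13510131835938), (109.8944320678711, 189.6094512939453), 77.66963958740234)
```

View pics/w3.png

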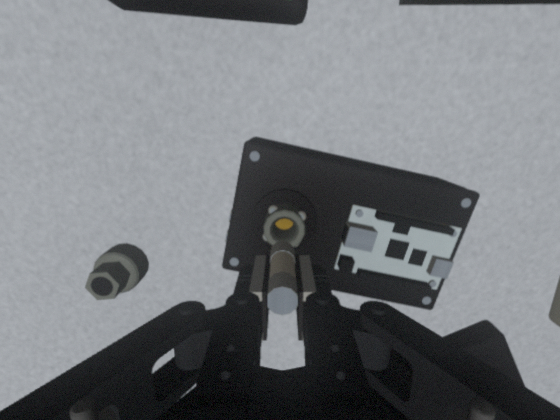

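The mouth is at pixel (284,228) and the held fuse at (283,275). Collar, neck and lid-centre estimates agree on the mouth at (629.3,218.8), with box yaw about -12.3°. I'll correct, lower to just above the mouth and remeasure once settled.

Emit:
drive_tool --rows '[[[0.0,0.002,0.001,-0.02,0],[0.0,0,0,-0.018,0],[0.0,0,0,0,0],[0.0,0,0,0,0],[0.0,0,0,0,0]]]'

```text
t: 4.68
eef_pos: [628.9, 218.1, 202.6]
tcp_rot: [-0.707, -0.0, -0.0, 0.707]
ft_force: [-0.3, -0.3, -0.9]
width: 0.148
```

```bash
python3 mouth.py pics/w4.png; python3 - <<'E'
import cv2
i=cv2.imread('pics/w4.png')[180:380,180:400]
cv2.imwrite('pics/w4c.png',cv2.resize(i,(660,600),interpolation=2))
E
```

```text
[628.8875131  218.1572576  202.67930642] 0.14812381601421465
neck 1108 [628.61511025 225.08202853  93.95047889] [613.5451444  208.37299727  88.00248636] [644.52201887 234.5837379   96.27065931]
circle 629.2366333007812 219.0420684814453 18.044981002807617
collar 2079 629.3150634765625 218.81373596191406 25.988948822021484
fuse 1425 [629.56872118 224.69054526 120.45949884] [616.89275207 210.10339371  92.71024819] [640.7535833  230.13475842 142.65239872]
lid ((680.1810913085938, 207.87353515625), (109.46520233154297, 189.8269805908203), 77.8705062866211)
```

View pics/w4c.png

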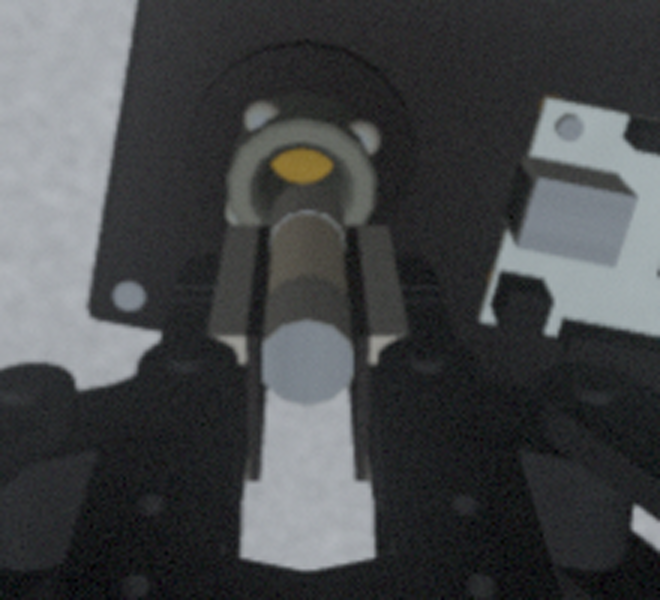

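Fuse and mouth line up to within about 0.7 mm: the fuse bottom is at crop (308,218) and the mouth centre at (303,180). I insert it.

Emit:
drive_tool --rows '[[[0.0,-0.0005,0,-0.008,0],[0.0,0,0,-0.008,0],[0.0,0,0,-0.007,0],[0.0,0,0,-0.006,0],[0.0,0,0,0,0]]]'

```text
t: 5.35
eef_pos: [627.6, 217.9, 172.0]
tcp_rot: [0.707, -0.0, -0.0, -0.707]
ft_force: [0.1, -0.7, 0.4]
width: 0.147
```

Emit:
drive_tool --rows '[[[0.0,0,0,-0.002,0],[0.0854,0,0,0,0],[0.0854,0,0,0,0],[0.0854,0,0,0.0,0],[0.0854,0,0,0.03,0]]]'

```text
t: 5.98
eef_pos: [626.4, 217.1, 198.7]
tcp_rot: [0.708, -0.002, -0.002, -0.706]
ft_force: [1.2, -0.1, -0.0]
width: 0.977
```

Emit:
drive_tool --rows '[[[0.0854,0,0,0.05,0],[0.0854,0,0,0.04,0],[0.0854,0,0,0,0],[0.0854,0,0,0,0],[0.0854,0,0,0,0]]]'

```text
t: 6.6
eef_pos: [627.3, 217.5, 289.2]
tcp_rot: [0.707, -0.001, -0.001, -0.707]
ft_force: [0.2, 0.1, 0.4]
width: 0.997
```

```bash
python3 - <<'E'
from h import *
c=cap('wrist');cv2.imwrite('pics/w5.png',c['img']);P=cloud(c);Z=P[...,2]
for n,x,y,lo,hi in [('fuse',629.3,218.9,100,140),('neck',629.3,218.9,90,98),('captop',460,147,45,60),('capskirt',460,147,18,32)]:
    q=P[(abs(P[...,0]-x)<40)&(abs(P[...,1]-y)<40)&(Z>lo)&(Z<hi)]
    if len(q):
        t=q[q[:,2]>np.percentile(q[:,2],95)-3];(u,v),r=cv2.minEnclosingCircle(t[:,:2].astype(np.float32));print(n,len(t),u,v,r,np.median(t,0))
        if n=='captop': print('hex',cv2.minAreaRect(t[:,:2].astype(np.float32)),cv2.minEnclosingTriangle(t[:,:2].astype(np.float32))[1].round(1).tolist())
print(sensors.get_obs()['eef_pos'])
cv2.imwrite('pics/w5.png',cv2.resize(c['img'][150:420],(800,386)))
E
```

```text
fuse 214 629.510009765625 218.89389038085938 6.906664848327637 [629.57731408 219.1583763  114.54882493]
neck 524 629.408935546875 218.7159881591797 15.413198471069336 [629.6204574  222.26145287  94.32363823]
captop 571 460.8643798828125 146.3897705078125 16.378971099853516 [460.95163325 146.6631095   49.62334262]
hex ((460.8489685058594, 146.46864318847656), (32.53767776489258, 27.825654983520508), 69.71192169189453) [[[435.20001220703125, 157.5]], [[482.1000061035156, 163.6999969482422]], [[464.29998779296875, 115.80000305175781]]]
capskirt 175 462.6104431152344 149.0880584716797 20.407878875732422 [470.82717076 156.01215607  27.37184721]
[627.3113798  217.62591741 289.17800728]
```

View pics/w5.png

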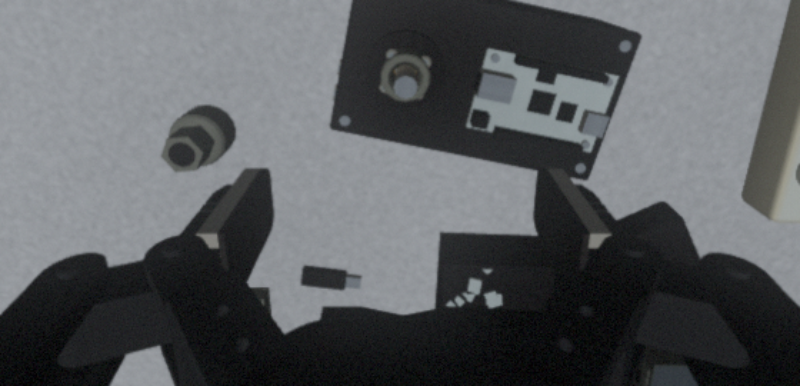

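The fuse top sits at z=114.5 mm (115 expected), so it is on the bottom, seen at (404,85). The cap is at (460.9,146.4), top 49.6 mm, with a hex flat normal at -20.3°. I go to the cap.

Emit:
drive_tool --rows '[[[0.0854,-0.042,-0.018,0,-10.0],[0.0854,-0.042,-0.018,0,-10.3],[0.0854,-0.042,-0.018,-0.03,0],[0.0854,-0.0405,-0.017,-0.045,0],[0.0854,0,0,-0.045,0]]]'

```text
t: 7.28
eef_pos: [458.0, 145.0, 169.5]
tcp_rot: [0.697, -0.126, 0.124, -0.695]
ft_force: [1.0, 0.2, 1.0]
width: 1.001
```

Emit:
drive_tool --rows '[[[0.0854,0,0,-0.0,0],[0.0854,0,0,0,0],[0.0854,0,0,0,0],[0.0854,0,0,0,0],[0.0854,0,0,0,0]]]'

```text
t: 7.9
eef_pos: [462.3, 147.3, 171.9]
tcp_rot: [-0.696, 0.124, -0.125, 0.696]
ft_force: [-0.4, -0.0, 0.5]
width: 0.999
```

```bash
python3 - <<'E'
from h import *
c=cap('wrist');P=cloud(c);Z=P[...,2];o=sensors.get_obs()
q=P[(abs(P[...,0]-460)<30)&(abs(P[...,1]-147)<30)&(Z>46)&(Z<54)].astype(np.float32)
print(len(q),np.median(q,0),cv2.minAreaRect(q[:,:2]),cv2.minEnclosingCircle(q[:,:2]))
M=R.from_quat(o['tcp_rot']).as_matrix();print(o['eef_pos'],'jaw dir',np.degrees(np.arctan2(M[1,0],M[0,0])),M[:,1].round(3))
E
```

```text
Traceback (most recent call last):
cv2.error: OpenCV(4.12.0) /io/opencv/modules/imgproc/src/convhull.cpp:143: error: (-215:Assertion failed) total >= 0 && (depth == CV_32F || depth == CV_32S) in function 'convexHull'
```

```bash
python3 - <<'E'
from h import *
c=cap('wrist');P=cloud(c);Z=P[...,2];o=sensors.get_obs()
q=P[(abs(P[...,0]-460)<30)&(abs(P[...,1]-147)<30)&(Z>46)&(Z<54)].astype(np.float32)
a=q[:,:2].copy();print(len(q),np.median(q,0),cv2.minAreaRect(a),cv2.minEnclosingCircle(a))
M=R.from_quat(o['tcp_rot']).as_matrix();print(o['eef_pos'],'jaw dir',np.degrees(np.arctan2(M[1,0],M[0,0])),M[:,1].round(3))
E
```

```text
1523 [460.9103   146.9279    49.669575] ((460.6263732910156, 146.16441345214844), (31.48503303527832, 28.378215789794922), 5.1836771965026855) ((460.4073486328125, 146.21905517578125), 16.090709686279297)
[461.9380363  147.16762777 171.53023594] jaw dir -20.302277383861615 [ 0.001  0.    -1.   ]
```

Emit:
drive_tool --rows '[[[0.0854,-0.0012,-0.0009,-0.03,0],[0.0854,0,0,-0.03,0],[0.0854,0,0,-0.0105,0],[0.0854,0,0,0,0],[0.0,0,0,0,0]]]' --grip_force 80

```text
t: 8.62
eef_pos: [461.2, 146.6, 101.6]
tcp_rot: [-0.696, 0.124, -0.125, 0.696]
ft_force: [0.0, -0.2, -0.3]
width: 0.817
```

Emit:
drive_tool --rows '[[[0.0,0,0,0,0],[0.0,0,0,0,0],[0.0,0,0,0,0],[0.0,0,0,0,0],[0.0,0,0,0,0]]]'

```text
t: 9.25
eef_pos: [461.1, 146.3, 101.7]
tcp_rot: [-0.696, 0.124, -0.125, 0.696]
ft_force: [-1.8, -0.2, 7.1]
width: 0.31
```

Emit:
drive_tool --rows '[[[0.0,0,0,0.045,0],[0.0,0,0,0.05,0],[0.0,0.018,0.0075,0.045,0],[0.0,0.045,0.0195,0,0],[0.0,0.045,0.0195,0,0]]]'

```text
t: 9.88
eef_pos: [570.2, 192.8, 242.3]
tcp_rot: [-0.696, 0.124, -0.126, 0.696]
ft_force: [0.0, -0.1, 0.0]
width: 0.31
```

Emit:
drive_tool --rows '[[[0.0,0.042,0.018,0,0],[0.0,0.018,0.008,0,0],[0.0,0,0,0,0],[0.0,0,0,0,0],[0.0,0,0,0,0]]]'

```text
t: 10.5
eef_pos: [627.8, 218.2, 240.8]
tcp_rot: [0.696, -0.125, 0.124, -0.696]
ft_force: [-0.6, 0.2, -0.4]
width: 0.311
```

```bash
python3 - <<'E'
from h import *
c=cap('wrist');P=cloud(c);Z=P[...,2];o=sensors.get_obs();e=o['eef_pos'];print(e,o['width'])
def f(n,m):
    q=P[m].astype(np.float32)
    if len(q)>5:
        a=q[:,:2].copy();print(n,len(q),np.median(q,0),cv2.minEnclosingCircle(a),q.min(0),q.max(0))
near=np.hypot(P[...,0]-629.3,P[...,1]-218.9)
f('fuse',(near<12)&(Z>108)&(Z<118))
f('collar',(near<35)&(Z>72.8)&(Z<82))
d=np.hypot(P[...,0]-e[0],P[...,1]-e[1])
f('capskirt',(d<32)&(Z<e[2]-77)&(Z>e[2]-106))
f('skirttopring',(d<32)&(Z<e[2]-73)&(Z>e[2]-78))
cv2.imwrite('pics/w6.png',cv2.resize(c['img'][150:420,100:460],(800,600)))
E
```

```text
[627.90960186 218.23929876 240.91049565] 0.3065321809562242
collar 1254 [636.4579  232.07559  74.55545] ((629.6002807617188, 218.83644104003906), 25.702070236206055) [603.9036  202.2924   72.82104] [654.9753  244.04414  81.86828]
capskirt 1314 [636.6698  236.96735 156.36998] ((630.2041015625, 221.61190795898438), 22.320636749267578) [608.6763  214.18716 138.12694] [651.92633 240.67729 163.90578]
skirttopring 1381 [635.2205  232.67462 165.16031] ((630.2597045898438, 222.45062255859375), 21.9875545501709) [609.046   216.66895 162.91196] [651.5203  240.49463 167.8838 ]
```

View pics/w6.png

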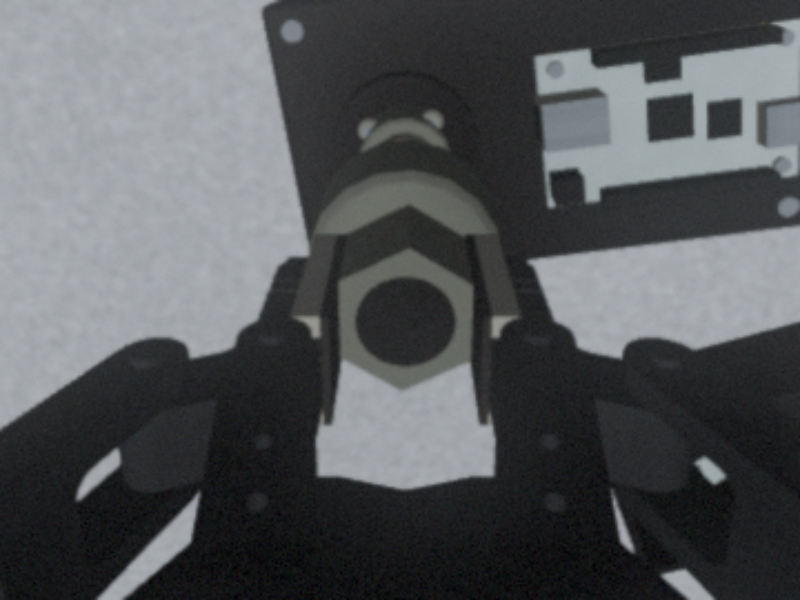

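The cap is held square and upright in the jaws, hex centre at (405,320), with the collar just behind at (405,130). I fit the cap axis in this same frame to get the correction.

```bash
python3 - <<'E'
from h import *
from scipy.optimize import least_squares as ls
c=cap('wrist');P=cloud(c);Z=P[...,2];o=sensors.get_obs();e=o['eef_pos'];print(e)
d=np.hypot(P[...,0]-e[0],P[...,1]-e[1])
q=P[(d<30)&(Z<e[2]-80)&(Z>e[2]-100)&(P[...,1]>e[1]+8)]
for r in (23,None):
    f=ls((lambda p:np.hypot(q[:,0]-p[0],q[:,1]-p[1])-(r or p[2])),[e[0],e[1],23],loss='soft_l1',f_scale=.5);print('skirt',len(q),f.x,np.sqrt(np.mean(f.fun**2)))
q=P[(d<25)&(abs(Z-(e[2]-52))<4)].astype(np.float32);a=q[:,:2].copy()
print('hextop',len(q),np.median(q,0),cv2.minAreaRect(a),cv2.minEnclosingCircle(a))
near=np.hypot(P[...,0]-629.3,P[...,1]-218.9)
q=P[(near<35)&(Z>73)&(Z<77)&(P[...,1]>225)];h=q[:,:2].astype(np.float32).copy();print('collar',cv2.minEnclosingCircle(h),q[:,0].min(),q[:,0].max(),q[:,1].max())
E
```

```text
[628.08054977 218.33561762 240.98564111]
skirt 742 [629.06021122 217.17096336  23.        ] 0.21012875121556515
skirt 742 [629.12345734 217.43067904  22.76095857] 0.20751232687506485
hextop 3672 [629.3479  219.91484 188.79935] ((631.5023803710938, 220.46017456054688), (39.99958038330078, 36.72917175292969), 14.137505531311035) ((630.4932250976562, 224.83245849609375), 24.007638931274414)
collar ((629.3173828125, 226.0623779296875), 24.216772079467773) 605.1010006498221 653.5338240134164 244.2994372351655
```

Emit:
drive_tool --rows '[[[0.0,0.0004,0.0013,-0.01,0],[0.0,0,0,-0.012,0],[0.0,0,0,-0.012,0],[0.0,0,0,-0.01,0],[0.0,0,0,0,0]]]' --grip_force 110

```text
t: 11.22
eef_pos: [628.2, 219.8, 195.1]
tcp_rot: [0.696, -0.125, 0.124, -0.696]
ft_force: [-0.4, 0.9, -0.3]
width: 0.303
```

Emit:
drive_tool --rows '[[[0.0,0,0,-0.003,0],[0.0,0,0,-0.003,0],[0.0,0,0,-0.002,0],[0.0,0,0,-0.002,0],[0.0,0,0,0,0]]]'

```text
t: 11.85
eef_pos: [628.8, 219.7, 187.2]
tcp_rot: [0.696, -0.125, 0.125, -0.696]
ft_force: [-3.0, -2.4, 4.5]
width: 0.302
```

The first nib contact is at about 10 mm above home, as expected. I press on.

Emit:
drive_tool --rows '[[[0.0,0,0,-0.0015,0],[0.0,0,0,-0.0015,0],[0.0,0,0,-0.0015,0],[0.0,0,0,-0.0015,0],[0.0,0,0,0,0]]]'

```text
t: 12.48
eef_pos: [628.4, 219.4, 179.3]
tcp_rot: [0.696, -0.125, 0.124, -0.696]
ft_force: [-0.9, -2.1, -4.7]
width: 0.303
```

The force rose and then dropped past the click, and the cap is about 2 mm above home. I keep pressing.

Emit:
drive_tool --rows '[[[0.0,0,0,-0.0015,0],[0.0,0,0,-0.0015,0],[0.0,0,0,-0.001,0],[0.0,0,0,0,0],[0.0,0,0,0,0]]]'

```text
t: 13.1
eef_pos: [628.9, 220.2, 176.9]
tcp_rot: [-0.696, 0.125, -0.125, 0.696]
ft_force: [-1.9, -2.0, 1.2]
width: 0.302
```

Emit:
drive_tool --rows '[[[0.0,0,0,-0.001,0],[0.0,0,0,-0.001,0],[0.0,0,0,-0.001,0],[0.0,0,0,0,0],[0.0,0,0,0,0]]]'

```text
t: 13.72
eef_pos: [628.9, 220.2, 176.8]
tcp_rot: [0.696, -0.124, 0.125, -0.696]
ft_force: [-9.7, -5.7, 18.5]
width: 0.3
```

The cap stops hard at z=176.8 (177.2 predicted for home). I press a little firmer, ease the side load, and check.

Emit:
drive_tool --rows '[[[0.0,-0.0005,-0.0004,-0.001,0],[0.0,0,0,-0.0005,0],[0.0,0,0,0,0],[0.0,0,0,0,0],[0.0,0,0,0,0]]]'

```text
t: 14.35
eef_pos: [628.8, 220.3, 176.7]
tcp_rot: [-0.696, 0.124, -0.125, 0.696]
ft_force: [-10.8, -4.7, 24.5]
width: 0.301
```

```bash
python3 - <<'E'
from h import *
for n in ['scene','side','wrist']:
    c=cap(n);P=cloud(c);Z=P[...,2];d=np.hypot(P[...,0]-629.3,P[...,1]-218.9)
    q=P[(d>15)&(d<24)&(Z>85)&(Z<108)]
    s=P[(d>18)&(d<22)&(Z>97)&(Z<106)]
    if len(q):print(n,len(s),'shoulder z',np.median(s[:,2]) if len(s) else None)
    g=P[(d<25)&(Z>115)&(Z<129)]
    if len(g):print(' top z',np.percentile(g[:,2],[50,90]))
    if n=='wrist':
        cv2.imwrite('pics/w7.png',cv2.resize(c['img'][130:400,100:460],(800,600)))
        q=P[(d<30)&(Z>115)&(Z<129)];print('hex',np.median(q,0))
o=sensors.get_obs();print(o['t'],o['eef_pos'],o['ft_force'],o['width'])
E
```

```text
scene 42 shoulder z 101.0352027196447
 top z [123.97551686 126.89130617]
side 38 shoulder z 99.76791864268557
 top z [122.91115526 126.50192012]
wrist 735 shoulder z 100.88633864041645
 top z [124.51927109 125.56448689]
hex [630.91408222 223.48821872 124.50611129]
14.5 [628.83455269 220.25981737 176.79428623] [-11.70971352  -5.26847954  25.53585855] 0.2979218542629657
```

View pics/w7.png

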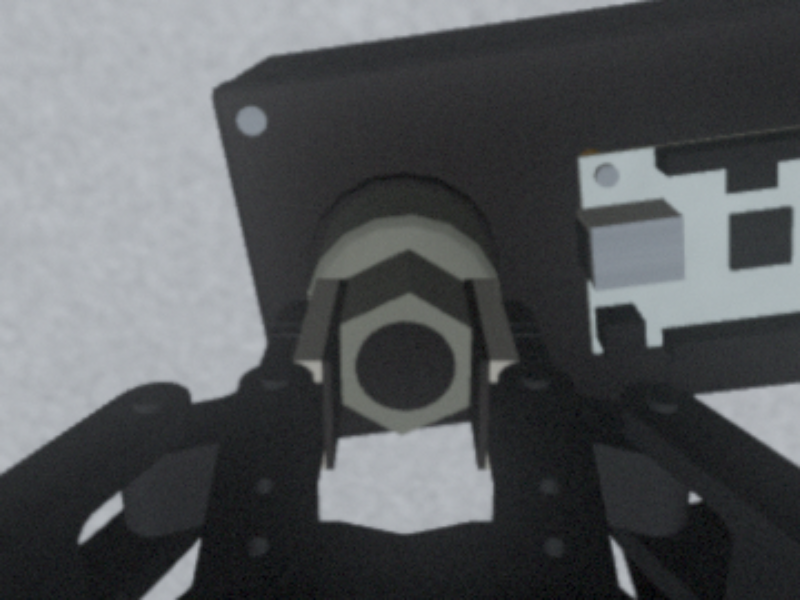

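The picture shows the cap seated on the collar at (405,190), upright in the jaws. The shoulder is at 101 mm and the top at 124.5 mm, which match a cap fully home. The downward push is 25 N and holding, so I hand in.

```bash
python3 -c "
from h import *
print(ticket.sign_off())"
```

```text
the job is handed in; nothing more can be done
None
```

The thick fuse is in the open holder and the cap is snapped on over it. I handed the job in at about 14.5 s, with the gripper still holding the cap and pressing it down with about 25 N.

- **Fuse:** after release its top measured 114.5 mm above the bench, against 115 mm for a fuse standing on the bottom of the bore.
- **Cap:** resistance began about 10 mm above home and dropped off by about 2 mm above home, which is the click. Pressing on, the cap stopped hard with its shoulder at about 101 mm and its top at 124.5 mm, both as expected for fully home.
- **Disagreement in the last check:** about 12 N of side load remained on the cap, and a half-millimetre correction did not remove it. The side camera put the shoulder about 1 mm lower (99.8 mm) than the other two, within its calibration error.
- **Not checked:** I did not touch the thin fuses, card bin or other loose things, but I did not measure them again at the end.

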